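Stow the spare mill knob under the service box flap

ROBOT

A 6-joint arm with a two-finger parallel gripper is mounted at the origin on a cart in front of the work surface, level with it; the furniture and walls round the work are solid. World frame = base frame: x ahead of the robot, y to its left, z up, the work surface at z = 0. Lengths are in m, angles in rad, forces in N, time in s.
With the tool pointing down it reaches from about 0.3 to 0.825 m from the base axis. Payload 5.4 kg.
Tool frame: the origin (TCP) lies between the finger pads; the fingertips stand bot.nose_length ahead of it and the grasp point (between the pads) lies 8 mm behind it (bot.nose_length is the distance from the TCP to the fingertips, in m); z points along the fingers, y is the direction in which the jaws open and shut (so a half turn about z gives the same grasp; the last joint's range is limited). The gripper opens to 92 mm and grips with 3 to 60 N. Pads are 20 mm wide; open, the fingers measure 128 mm over their backs; the gripper's body (75 mm by 189 mm) begins 69 mm behind the grasp point.
Start: joints at [-1.49, 0.158, 1.597, -0, 1.386, -0.21], TCP at [0.165, -0.551, 0.226] pointing down, gripper open.
Joint ranges: [-2.91, 2.91], [-0.94, 2.29], [0.18, 2.7], [-1.29, 4.43], [0.17, 2.64], [-3, 3]. Speed limits (rad/s): [2.57, 2.57, 3.14, 3.14, 3.14, 3.14].

INTERFACE

Orientations are given as a unit quaternion [x, y, z, w].
In Python, from station import bot gives the robot as it stands.
- The arm moves only by the tool servo_tool, never from a script. Its argument "series" is a list of rows, each a list of 7 numbers: the closure, from 0 (fully open) to 1 (shut), then the shift along the tool's x, y, z in cm, then the turn, a rotation vector about the tool's x, y, z in degrees. In form: [[gripper, x, y, z, ax, ay, az], ...]. A call has 1 to 10 rows; each row shifts and turns the commanded pose from where the row before left it, along the tool's axes as they then stand; what a row does not reach is not made up. A row lasts 1/10 s, in which the tool goes at most 50 mm and 8.59 degrees, less where a joint would pass 70% of its speed; a pose out of reach is approached as far as the arm can. A call with a gripper value outside its range is refused whole. The fingers move at their own pace and stop on an object; the grip force is fixed at half the most. Time passes only in rows, so rows that do not move let the fingers close. It gives the time, the measured TCP pose, the force and the opening at its end, in the units of the state.
- bot.read_state(): the state, without advancing time (a new reading comes with each control period).
- bot.get_image(name): name is "scene" or "top" or "wrist"; returns (picture, depth): 384x512x3 uint8, red, green, blue; 384x512 float32, m along the optical axis (not along the pixel's ray), 0 where there is no reading.
- bot.camera_info(name): a dict with "camera_matrix" (3x3 intrinsics, pixels), "k1" (the pictures are not rectified: a ray, as slopes to the right and down, at radius r is drawn at 1 + k1 r^2 times it, then the intrinsics apply), "position" and "orientation" of the camera in the world. Camera axes: x right, y down, z forward; pixel columns grow to the right and rows downward; lengths in m; the calibration is good to about 2 mm. A picture is of the moment at which its call begins: read the wrist's pose just before it. camera_info takes no time and is no camera call; for the wrist camera it gives the pose at the moment of the call.
- bot.job_done(): hands the job in, once; it reports no verdict.
Trained networks look in the newest picture that a camera, given by its name, has taken for a name from the list of things; names that differ only in an ending like _2 or _b are one class to them, and where a whole thing is asked for, a point or a joint stands for the part that bears it (a point fixed in the world has none). Each returns a list of dicts, best first, with "confidence" (0 to 1); they miss things now and then, are a little off and sometimes report something else, mostly with a low value. They report only what shows in the picture. A call takes as long as a camera call. They do not tell look-alikes from the thing itself.
- bot.masks_of(camera, query): "region" (384x512 bool, what is visible of it).
- bot.pinpoint(camera, query): "point" ([x, y, z] in m, in the coordinates of the camera as it stood for that picture, good to about 4 mm: a listed point, or the origin of a listed thing).
The state is a dict: "t": time; "qpos": joint angles; "joint_velocities": joint speeds; "effort": joint torques, N m; "tcp_pos": TCP position; "tool_rot": TCP orientation; "contact_force": force on the tool from outside, world axes, zero at the start; "torque": the same for the moment, N m; "width": finger opening in m.
Only numpy, scipy, OpenCV 4.12 (cv2) and the standard library are available. Lean on these libraries where they do the work, as an engineer would, in place of code of your own. Each camera call takes 0.05 s, during which the arm holds its last target. There are 200 camera calls.

TASK

Swing the flap of the two-tier service box up by its grip bar until it stands open by itself, about upright or further, then put the spare star knob into the deep compartment that the flap was covering. Leave the flap standing open and the knob lying in the compartment.

Things in the scene. Friction and masses are not known exactly. Their poses are not given: they have to be found in the camera images.
- flap (a joint): plain steel flap 130 x 134 x 4 mm over the right half of the grey plastic service box, hinged along the box's far rim. 0 = closed (level), grows as the near edge swings up and away from the robot: 1.57 upright, 2.2 stop, leaning back. Starts closed or up to 0.2 rad ajar. The hinge is stiff (1 to 2 N at the grip bar), so the flap stays wherever it is left.
- flap_grip (a point): centre of the flap's black grip bar: round, 30 mm long, 14 mm thick, parallel to the hinge, on a slim neck near the flap's front edge, 25 mm above its plate. Gripped across its ends from above it pivots between the fingers as the flap swings. When closed it is 118 mm in front of the hinge axis and 22 mm above it. The frame turns with the flap; y stays along the hinge.
- well_floor (a point): centre of the floor of the deep compartment under the flap, 5 mm above the table. Box axes: x to the far (hinge) side, y left, z up. 140 x 140 mm inside, walls 5 mm, rims 45 mm above this floor. Hinge axis: along y at x +70.5, z +46 mm from here. The box is fixed, 150 x 270 x 50 mm; its left half is a raised shallow tray holding a grinding disc.
- knob_center (a point): spare star knob: black lobed hand knob 43 mm across, a threaded stud up from its middle, loose on the table right of the box, near a black rectangular adapter block and a clear portion cup. Star head 16 mm high, 38 mm with stud. The point is the centre of the head, 8 mm above its underside; z along the stud. Grip the head across any diameter from above, fingers beside the stud. 35 g.
Mind the look-alikes: they are no part of the job. Leave any pink look-alike of the part that bears knob_center alone.

How it is judged:
On the way:
1. the flap has been swung up to stand about upright or further, the knob not yet in the compartment (value of joint flap above 1.3 rad and horizontal distance between knob_center and well_floor above 0.1 m), for 0.2 s.
At the end, for the whole second after the job is handed in: The flap stands still and open, at 1.3 rad or more (75 degrees; upright or further), and the star knob lies inside the deep compartment: its centre within 65 mm of the compartment's centre along both box axes and less than 35 mm above its floor (value of joint flap above 1.3 rad and x of knob_center in the frame of well_floor between -0.065 and 0.065 m and y of knob_center in the frame of well_floor between -0.065 and 0.065 m and z of knob_center in the frame of well_floor below 0.035 m and velocity of joint flap between -0.05 and 0.05 rad/s); the robot touches nothing.
It also fails if it takes over 64 s, if anything falls off the work surface, if the arm or the gripper's body presses on something with over 40 N, if the wrist force passes 120 N, or if a joint passes its speed limit or range.

## Working session

There is one attempt and no reset: what is moved stays moved. The work goes in short steps, Python scripts to look and compute and a tool call to move; the robot and the scene stay as the last step left them, time stands still between calls to the robot, and variables do not carry over. Pictures are saved under pics/ and viewed, about 8 in all and at most 12, crops included, and the job is handed in when it is done.

Besides the shell and the picture viewer there is one more tool, called after "Call:" by a JSON object that holds its "fn" and its "kwargs", one argument or row to a line. servo_tool: Moves the arm, as the interface text tells. Its arguments: {"type":"object","properties":{"series":{"type":"array","items":{"type":"array","items":{"type":"number"}}}},"required":["series"]}

```bash
mkdir -p pics
cat > h.py <<'E'
import numpy as np, cv2
from scipy.spatial.transform import Rotation as R
from station import bot
def w(cam,p,ci=None):
    ci=ci or bot.camera_info(cam); q=np.array(ci["orientation"])
    M=R.from_quat(q).as_matrix() if q.size==4 else q
    return M@np.array(p)+np.array(ci["position"])
def px(cam,P,ci=None):
    ci=ci or bot.camera_info(cam); M=R.from_quat(ci["orientation"]).as_matrix()
    c=M.T@(np.array(P)-ci["position"]); s=c[:2]/c[2]; s=s*(1+ci["k1"]*(s@s)); K=np.array(ci["camera_matrix"])
    return (K@[*s,1])[:2]
def cloud(cam,d,ci=None):
    ci=ci or bot.camera_info(cam); K=np.array(ci["camera_matrix"],float)
    v,u=np.indices(d.shape); pts=np.stack([u.ravel(),v.ravel()],-1).astype(np.float64)[:,None]
    s=cv2.undistortPoints(pts,K,np.array([ci["k1"],0,0,0.]))[:,0]
    c=np.c_[s,np.ones(len(s))]*d.reshape(-1,1)
    M=R.from_quat(ci["orientation"]).as_matrix()
    return (c@M.T+np.array(ci["position"])).reshape(*d.shape,3)
def save(n,im): cv2.imwrite("pics/"+n,im[:,:,::-1])
E
python3 - <<'E'
from h import *
print(bot.nose_length, bot.read_state())
for c in ["scene","top"]:
    im,d=bot.get_image(c); save(c+"0.png",im); ci=bot.camera_info(c); print(c,ci)
    for q in ["flap_grip","well_floor","knob_center"]:
        for r in bot.pinpoint(c,q)[:4]:
            P=w(c,r["point"],ci); print(q,round(r["confidence"],2),P.round(4),px(c,P,ci).round())
im=np.hstack([cv2.imread("pics/scene0.png"),cv2.imread("pics/top0.png")]); cv2.imwrite("pics/a.png",cv2.resize(im,(800,300),interpolation=cv2.INTER_AREA))
E
```

```text
0.011 {'t': 0.0, 'qpos': array([-1.49009004e+00,  1.59044235e-01,  1.59819629e+00, -2.96950524e-05,
        1.38622920e+00, -2.10096595e-01]), 'joint_velocities': array([ 0.00014795, -0.00053586,  0.00168004, -0.0005345 ,  0.00140436,
       -0.00025098]), 'effort': array([ 3.72285531e-04, -3.85572946e+01, -3.22107518e+01,  7.00572389e-02,
        3.80925473e-02, -1.45936151e-04]), 'tcp_pos': array([ 0.16478778, -0.55025049,  0.22463962]), 'tool_rot': array([ 9.89446988e-01,  1.44892291e-01,  4.61141134e-05, -9.37515838e-04]), 'contact_force': array([-0.28669421,  0.07888479,  0.41887381]), 'torque': array([-0.01675933,  0.01896475, -0.02198907]), 'width': 0.09211255752295915}
scene {'camera_matrix': array([[368.84834514,   0.        , 255.65301362],
       [  0.        , 368.84834514, 191.07764133],
       [  0.        ,   0.        ,   1.        ]]), 'k1': -0.037702146723866584, 'position': array([0.17330245, 0.59330749, 0.50195294]), 'orientation': array([-0.20545447,  0.84042934, -0.48395929,  0.13134073])}
flap_grip 0.77 [0.5046 0.1555 0.0808] [215. 244.]
flap_grip 0.19 [0.5502 0.1412 0.0019] [203. 264.]
well_floor 0.96 [0.5491 0.1425 0.0048] [203. 264.]
well_floor 0.43 [ 0.5978 -0.1575  0.0052] [253. 192.]
knob_center 0.73 [ 0.5978 -0.1576  0.0064] [253. 192.]
knob_center 0.5 [ 0.6331 -0.2566  0.0057] [258. 174.]
knob_center 0.43 [ 0.6268 -0.0609  0.0044] [224. 207.]
top {'camera_matrix': array([[485.07521651,   0.        , 257.84032432],
       [  0.        , 485.07521651, 194.45265661],
       [  0.        ,   0.        ,   1.        ]]), 'k1': -0.06711202223272192, 'position': array([ 0.40831695, -0.08712859,  1.06345312]), 'orientation': array([-0.69485787,  0.71601659, -0.04723927,  0.04755242])}
flap_grip 0.69 [0.504  0.1557 0.0782] [139. 216.]
knob_center 0.75 [ 0.5963 -0.1516  0.0065] [286. 173.]
knob_center 0.53 [ 0.6327 -0.2596  0.0099] [334. 155.]
knob_center 0.5 [ 0.6224 -0.0541  0.0092] [241. 163.]
```

View pics/top0.png

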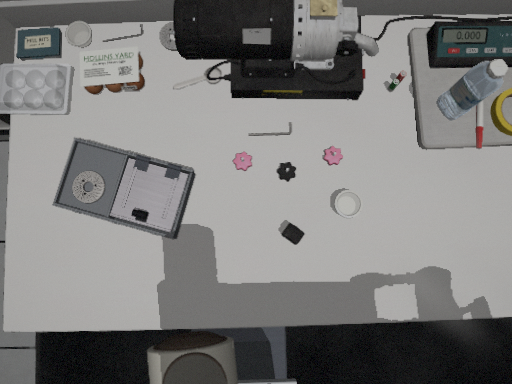

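View pics/scene0.png

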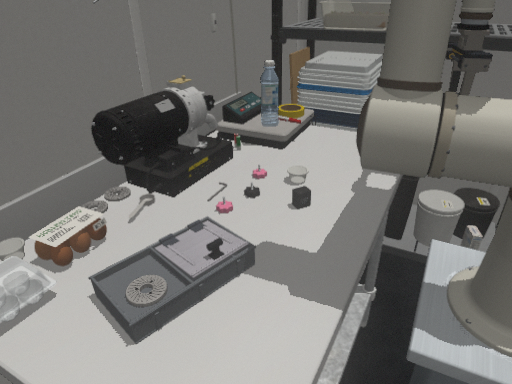

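Top view: the box is at about (125,187) with the flap on its right half and the grip bar at (139,215). The black knob is at (286,172), with pink look-alikes at (243,160) and (333,155). The scene view agrees.

Run:
```python
from h import *
im,d=bot.get_image("top"); C=cloud("top",d); ok=d>0
Z=C[...,2]
v,u=np.indices(d.shape)
box=ok&(Z>0.03)&(Z<0.1)&(u>45)&(u<205)&(v>130)&(v<245)
n,lab,st,ce=cv2.connectedComponentsWithStats(box.astype(np.uint8)); k=1+st[1:,4].argmax(); P=C[lab==k]
r=cv2.minAreaRect(P[:,:2].astype(np.float32)); print("box rect",r,cv2.boxPoints(r).round(4).tolist())
yaw=np.deg2rad(-15)
wf=np.array([.549,.1425]); 
for it in [0]:
    ex=np.array([np.cos(yaw),np.sin(yaw)]); ey=np.array([-ex[1],ex[0]])
    q=P[:,:2]-wf; bx,by=q@ex,q@ey
    m=(abs(by)<.055)&(abs(bx+5e-3)<.05)&(P[:,2]<.072)&~((abs(by)<.025)&(bx<-.02))
    A=np.c_[bx[m],by[m],np.ones(m.sum())]; print("flap plane",np.linalg.lstsq(A,P[m,2],rcond=None)[0],m.sum())
    g=P[(P[:,2]>.072)]; print("grip pts",len(g),g.mean(0) if len(g) else 0, g.max(0))
# heights
reg=ok&(C[...,0]>.45)&(C[...,0]<.85)&(C[...,1]<.32)&(C[...,1]>-.2)
for x0 in np.arange(.5,.86,.04):
    print(round(x0,2),[ (lambda s: round(float(Z[s].max()),3) if s.any() else None)(reg&(abs(C[...,0]-x0)<.02)&(abs(C[...,1]-y0)<.02)) for y0 in np.arange(.26,-.2,-.04)])
for c in ["top"]:
    for s in bot.masks_of(c,"knob_center")[:4]:
        M=s["region"]; K=C[M]; print("knob",s["confidence"],M.sum(),K.mean(0).round(4),im[M].mean(0).round())
s=bot.read_state();print(R.from_quat(s["tool_rot"]).as_matrix().round(3))
```

```text
box rect ((0.5701340436935425, 0.19908009469509125), (0.2735239267349243, 0.1564355194568634), 73.21771240234375) [[0.45579999685287476, 0.09070000052452087], [0.6054999828338623, 0.04560000076889992], [0.684499979019165, 0.3073999881744385], [0.5346999764442444, 0.35260000824928284]]
flap plane [-0.04831405  0.00540507  0.05145768] 2033
grip pts 104 [0.50769644 0.15392887 0.08322643] [0.51660693 0.16957997 0.08908284]
0.5 [0.053, 0.06, 0.089, 0.088, 0.058, 0.053, 0.004, 0.008, 0.006, 0.004, 0.047, 0.005]
0.54 [0.052, 0.058, 0.06, 0.057, 0.057, 0.055, 0.005, 0.007, 0.005, 0.005, 0.005, 0.005]
0.58 [0.05, 0.054, 0.057, 0.055, 0.055, 0.054, 0.007, 0.005, 0.005, 0.005, 0.038, 0.02]
0.62 [0.048, 0.055, 0.058, 0.058, 0.058, 0.058, 0.005, 0.017, 0.041, 0.005, 0.038, 0.02]
0.66 [0.053, 0.053, 0.054, 0.009, 0.005, 0.005, 0.005, 0.004, 0.017, 0.007, 0.006, 0.005]
0.7 [0.005, 0.006, 0.005, 0.004, 0.005, 0.005, 0.005, 0.005, 0.006, 0.009, 0.008, 0.01]
0.74 [0.005, 0.006, 0.005, 0.005, 0.007, 0.005, 0.005, 0.005, 0.004, 0.006, 0.005, 0.004]
0.78 [0.069, 0.073, 0.069, 0.005, 0.02, 0.208, 0.213, 0.216, 0.219, 0.228, 0.224, 0.232]
0.82 [0.071, 0.072, 0.071, 0.036, 0.019, 0.252, 0.252, 0.253, 0.254, 0.255, 0.255, 0.271]
knob 0.82 222 [ 0.6236 -0.056   0.0252] [175. 121. 141.]
knob 0.73 268 [ 0.6313 -0.2555  0.0184] [166. 116. 134.]
knob 0.56 278 [ 0.5987 -0.1524  0.0177] [55. 54. 53.]
[[ 0.958  0.287 -0.   ]
 [ 0.287 -0.958  0.   ]
 [ 0.    -0.    -1.   ]]
```

Call:
{"fn": "servo_tool", "kwargs": {
  "series": [
    [0, 0, 0, 0, 0, 0, 8.4],
    [0, 0, 0, 0, 0, 0, 8.4],
    [0, 0, 0, 0, 0, 0, 8.4],
    [0, 0, 0, 0, 0, 0, 8.3],
    [0, 0.7, -4.7, 0, 0, 0, 0],
    [0, 0.7, -4.7, 0, 0, 0, 0],
    [0, 0.7, -4.7, 0, 0, 0, 0],
    [0, 0.7, -4.7, 0, 0, 0, 0],
    [0, 0.7, -4.7, 0, 0, 0, 0],
    [0, 0.7, -4.7, 0, 0, 0, 0]
  ]
}}

```text
t: 1.5
tcp_pos: [0.2872, -0.2914, 0.2257]
tool_rot: [0.989, -0.147, 0.0, 0.0]
contact_force: [1.5, 0.5, 0.5]
width: 0.0921
```

Call:
{"fn": "servo_tool", "kwargs": {
  "series": [
    [0, 0.7, -4.7, 0, 0, 0, 0],
    [0, 0.7, -4.7, 0, 0, 0, 0],
    [0, 0.7, -4.7, 0, 0, 0, 0],
    [0, 0.7, -4.7, 0, 0, 0, 0],
    [0, 0.7, -4.7, 0, 0, 0, 0],
    [0, 0.7, -4.7, 0, 0, 0, 0],
    [0, 0.7, -4.7, 0, 0, 0, 0],
    [0, 0, 0, 0, 0, 0, 0],
    [0, 0, 0, 0, 0, 0, 0]
  ]
}}

```text
t: 2.4
tcp_pos: [0.4289, 0.0083, 0.2256]
tool_rot: [0.989, -0.145, -0.0, 0.0]
contact_force: [-0.6, -0.6, 0.4]
width: 0.0919
```

Call:
{"fn": "servo_tool", "kwargs": {
  "series": [
    [0, 0.8, -4.1, 0, 0, 0, 0],
    [0, 0.8, -4.1, 0, 0, 0, 0],
    [0, 0.8, -4.1, 0, 0, 0, 0],
    [0, 0.8, -4.0, 0, 0, 0, 0],
    [0, 0, 0, 4, 0, 0, 0],
    [0, 0, 0, 4, 0, 0, 0],
    [0, 0, 0, 0, 0, 0, 0],
    [0, 0, 0, 0, 0, 0, 0]
  ]
}}

```text
t: 3.2
tcp_pos: [0.5068, 0.1528, 0.146]
tool_rot: [0.989, -0.148, -0.0, 0.0]
contact_force: [0.4, 0.5, -0.1]
width: 0.0916
```

```bash
cat >> h.py <<'E'
def delta(T):
    s=bot.read_state(); M=R.from_quat(s["tool_rot"]).as_matrix(); return (M.T@(np.array(T)-s["tcp_pos"])*100).round(2)
E
python3 - <<'E'
from h import *
print(bot.read_state()["tcp_pos"])
ci=bot.camera_info("wrist"); im,d=bot.get_image("wrist"); save("w1.png",im)
for q in ["flap_grip","well_floor"]:
    for r in bot.pinpoint("wrist",q)[:2]:
        P=w("wrist",r["point"],ci); print(q,r["confidence"],P.round(4),px("wrist",P,ci).round(), delta(P+[0,0,-.008]))
C=cloud("wrist",d,ci)
for s in bot.masks_of("wrist","flap_grip")[:2]: K=C[s["region"]&(d>0)]; print(s["confidence"],len(K),K.mean(0),K.min(0),K.max(0))
m=(d>0)&(C[...,2]>.077)&(C[...,2]<.1)&(np.hypot(C[...,0]-.506,C[...,1]-.155)<.04);print(m.sum(),C[m].mean(0) if m.any() else 0)
print(delta([.5057,.1553,.073]))
E
```

```text
[0.50679922 0.15279053 0.14602664]
flap_grip 0.6 [0.5068 0.154  0.0745] [259. 206.] [-0.22  0.01  8.18]
0.98 27517 [0.55755255 0.14005574 0.05181376] [0.47125508 0.05925754 0.00691101] [0.63338677 0.22712102 0.08651733]
714 [0.51063279 0.15439077 0.0833047 ]
[-0.35 -0.05  7.53]
```

View pics/w1.png

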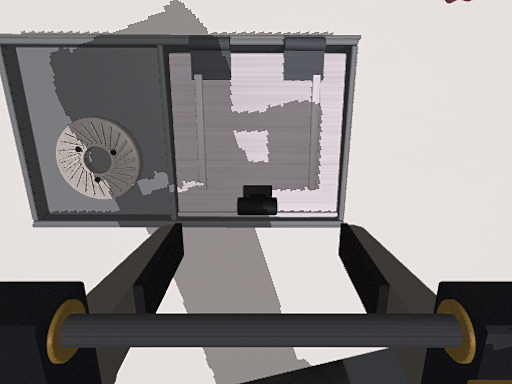

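The wrist view shows the bar at (257,205), centred between the fingers. I'll descend and grip it.

Call:
{"fn": "servo_tool", "kwargs": {
  "series": [
    [0, -0.2, 0, 3.0, 0, 0, 0],
    [0, 0, 0, 2.5, 0, 0, 0],
    [0, 0, 0, 1.8, 0, 0, 0],
    [0, 0, 0, 0, 0, 0, 0],
    [1, 0, 0, 0, 0, 0, 0],
    [1, 0, 0, 0, 0, 0, 0],
    [1, 0, 0, 0, 0, 0, 0],
    [1, 0, 0, 0, 0, 0, 0],
    [1, 0, 0, 0, 0, 0, 0],
    [1, 0, 0, 0, 0, 0, 0]
  ]
}}

```text
t: 4.4
tcp_pos: [0.505, 0.1549, 0.0728]
tool_rot: [0.989, -0.146, 0.0, -0.0]
contact_force: [0.6, 0.6, 0.2]
width: 0.046
```

Run:
```python
from h import *
s=bot.read_state();print(s["tcp_pos"],s["width"],s["contact_force"],s["torque"])
# arc increments (tool x=+boxx, z=down), hinge-relative
th0=.05; th1=1.8; n=22
t=np.linspace(th0,th1,n+1); x=-118*np.cos(t)+22*np.sin(t); z=118*np.sin(t)+22*np.cos(t)
print(np.c_[t[1:],np.diff(x)/10,-np.diff(z)/10].round(2).tolist())
```

```text
[0.50496859 0.15493288 0.07280617] 0.04601691556187875 [0.59451634 0.64764083 0.23155697] [ 0.00703952 -0.00588926  0.02647288]
[[0.13, 0.26, -0.92], [0.21, 0.33, -0.9], [0.29, 0.4, -0.87], [0.37, 0.47, -0.83], [0.45, 0.53, -0.79], [0.53, 0.59, -0.75], [0.61, 0.65, -0.7], [0.69, 0.7, -0.64], [0.77, 0.75, -0.59], [0.85, 0.8, -0.52], [0.92, 0.84, -0.46], [1.0, 0.87, -0.39], [1.08, 0.9, -0.32], [1.16, 0.92, -0.25], [1.24, 0.94, -0.17], [1.32, 0.95, -0.1], [1.4, 0.95, -0.02], [1.48, 0.95, 0.05], [1.56, 0.95, 0.13], [1.64, 0.93, 0.2], [1.72, 0.91, 0.28], [1.8, 0.89, 0.35]]
```

Fingers are still closing; a bit more time.

Call:
{"fn": "servo_tool", "kwargs": {
  "series": [
    [1, 0, 0, 0, 0, 0, 0],
    [1, 0, 0, 0, 0, 0, 0],
    [1, 0, 0, 0, 0, 0, 0],
    [1, 0, 0, 0, 0, 0, 0],
    [1, 0, 0, 0, 0, 0, 0]
  ]
}}

```text
t: 4.9
tcp_pos: [0.5053, 0.1562, 0.0728]
tool_rot: [0.989, -0.147, 0.0, -0.001]
contact_force: [1.0, 4.3, -1.0]
width: 0.0297
```

Call:
{"fn": "servo_tool", "kwargs": {
  "series": [
    [1, 0.26, 0, -0.92, 0, 0, 0],
    [1, 0.33, 0, -0.9, 0, 0, 0],
    [1, 0.4, 0, -0.87, 0, 0, 0],
    [1, 0.47, 0, -0.83, 0, 0, 0]
  ]
}}

```text
t: 5.3
tcp_pos: [0.5188, 0.152, 0.1075]
tool_rot: [0.989, -0.147, -0.0, -0.001]
contact_force: [3.2, 5.9, -5.5]
width: 0.0294
```

Gripped at 30 mm with low forces. I'll continue along the arc.

Call:
{"fn": "servo_tool", "kwargs": {
  "series": [
    [1, 0.53, 0, -0.79, 0, 0, 0],
    [1, 0.59, 0, -0.75, 0, 0, 0],
    [1, 0.65, 0, -0.7, 0, 0, 0],
    [1, 0.7, 0, -0.64, 0, 0, 0],
    [1, 0.75, 0, -0.59, 0, 0, 0],
    [1, 0.8, 0, -0.52, 0, 0, 0],
    [1, 0.84, 0, -0.46, 0, 0, 0],
    [1, 0.87, 0, -0.39, 0, 0, 0],
    [1, 0.9, 0, -0.32, 0, 0, 0]
  ]
}}

```text
t: 6.2
tcp_pos: [0.5813, 0.133, 0.1591]
tool_rot: [0.989, -0.146, -0.002, -0.001]
contact_force: [-2.1, 3.1, 0.7]
width: 0.0296
```

Call:
{"fn": "servo_tool", "kwargs": {
  "series": [
    [1, 0.92, 0, -0.25, 0, 0, 0],
    [1, 0.94, 0, -0.17, 0, 0, 0],
    [1, 0.95, 0, -0.1, 0, 0, 0],
    [1, 0.95, 0, -0.02, 0, 0, 0],
    [1, 0.95, 0, 0.05, 0, 0, 0]
  ]
}}

```text
t: 6.7
tcp_pos: [0.6281, 0.1185, 0.1649]
tool_rot: [0.989, -0.146, 0.0, -0.001]
contact_force: [-1.0, 4.8, 3.2]
width: 0.0294
```

Call:
{"fn": "servo_tool", "kwargs": {
  "series": [
    [1, 0.95, 0, 0.13, 0, 0, 0],
    [1, 0.93, 0, 0.2, 0, 0, 0],
    [1, 0.91, 0, 0.28, 0, 0, 0],
    [1, 0.89, 0, 0.35, 0, 0, 0],
    [1, 0, 0, 0, 0, 0, 0],
    [1, 0, 0, 0, 0, 0, 0]
  ]
}}

```text
t: 7.3
tcp_pos: [0.6646, 0.1073, 0.1555]
tool_rot: [0.989, -0.146, 0.002, -0.001]
contact_force: [2.4, 4.1, 3.8]
width: 0.0296
```

Run:
```python
from h import *
s=bot.read_state(); p=s["tcp_pos"]; ex=np.array([.9574,-.2887]); 
hx=(p[:2]-[.55,.142])@ex-.0705; hz=p[2]+.008-.051
print(p,s["width"],s["contact_force"],hx,hz,np.hypot(hx,hz),"theta",np.arctan2(hz,-hx)-np.arctan2(22,118))
im,d=bot.get_image("scene"); save("s2.png",im)
```

```text
[0.66462942 0.10734735 0.15545942] 0.029561435052153803 [2.41403171 4.08701561 3.80065521] 0.049250425438321296 0.11245942166233006 0.12277103048554001 theta 1.7992512107435141
```

View pics/s2.png

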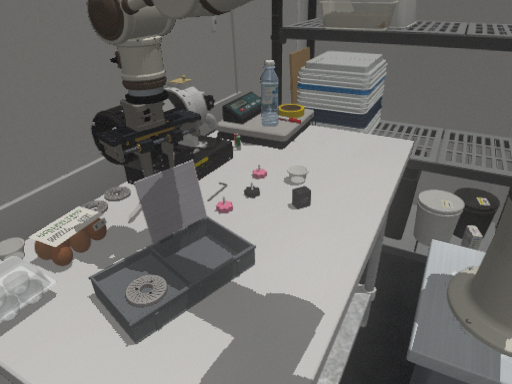

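The flap stands at about 1.8 rad (plate at about (175,200)). I'll release the bar and go straight up.

Call:
{"fn": "servo_tool", "kwargs": {
  "series": [
    [0.3, 0, 0, 0, 0, 0, 0],
    [0.3, 0, 0, 0, 0, 0, 0],
    [0.3, 0, 0, 0, 0, 0, 0],
    [0.3, 0, 0, 0, 0, 0, 0],
    [0.3, 0, 0, 0, 0, 0, 0],
    [0.3, 0, 0, 0, 0, 0, 0],
    [0.3, 0, 0, 0, 0, 0, 0]
  ]
}}

```text
t: 8.05
tcp_pos: [0.6626, 0.1071, 0.1547]
tool_rot: [0.989, -0.146, -0.0, 0.0]
contact_force: [0.3, 0.0, 0.7]
width: 0.0646
```

Call:
{"fn": "servo_tool", "kwargs": {
  "series": [
    [0.3, 0, 0, -2, 0, 0, 0],
    [0.3, 0, 0, -3, 0, 0, 0],
    [0.3, 0, 0, -3, 0, 0, 0],
    [0.3, 0, 0, -3, 0, 0, 0],
    [0.3, 0, 0, 0, 0, 0, 0],
    [0.3, 0, 0, 0, 0, 0, 0]
  ]
}}

```text
t: 8.65
tcp_pos: [0.6628, 0.1072, 0.2651]
tool_rot: [0.989, -0.146, 0.001, -0.0]
contact_force: [-0.4, -0.8, -0.1]
width: 0.0643
```

Run:
```python
from h import *
print(bot.read_state()["tcp_pos"])
print(delta([.599,-.153,.18]))
```

```text
[0.66284719 0.10718578 0.26509051]
[ 1.41 26.76  8.5 ]
```

Call:
{"fn": "servo_tool", "kwargs": {
  "series": [
    [0.2, 0.2, 4.5, 0, 0, 0, 0],
    [0.2, 0.2, 4.5, 0, 0, 0, 0],
    [0.2, 0.3, 4.5, 0, 0, 0, 0],
    [0.2, 0.2, 4.5, 0, 0, 0, 0],
    [0.2, 0.2, 4.5, 0, 0, 0, 0],
    [0.2, 0.3, 4.3, 0, 0, 0, 0],
    [0.2, 0, 0, 4, 0, 0, 0],
    [0.2, 0, 0, 4, 0, 0, 0],
    [0.2, 0, 0, 4, 0, 0, 0],
    [0.2, 0, 0, 0, 0, 0, 0]
  ]
}}

```text
t: 9.65
tcp_pos: [0.5927, -0.1509, 0.1358]
tool_rot: [0.989, -0.147, -0.008, -0.002]
contact_force: [-1.5, 0.4, 0.3]
width: 0.0735
```

Call:
{"fn": "servo_tool", "kwargs": {
  "series": [
    [0.2, 0, 0, 0, 0, 0, 0]
  ]
}}

```text
t: 9.75
tcp_pos: [0.5974, -0.1529, 0.1436]
tool_rot: [0.989, -0.146, -0.002, -0.0]
contact_force: [-0.0, -1.6, -0.0]
width: 0.0741
```

Run:
```python
from h import *
print(bot.read_state()["tcp_pos"])
ci=bot.camera_info("wrist"); im,d=bot.get_image("wrist"); save("w3.png",im); C=cloud("wrist",d,ci)
for r in bot.pinpoint("wrist","knob_center")[:4]:
    P=w("wrist",r["point"],ci); print(r["confidence"],P.round(4),px("wrist",P,ci).round(), delta([P[0],P[1],.015]))
for s in bot.masks_of("wrist","knob_center")[:4]:
    M=s["region"]; K=C[M&(d>0)]; h=K[(K[:,2]>.01)&(K[:,2]<.022)]
    print(s["confidence"],M.sum(),"mid",((h.min(0)+h.max(0))/2).round(4),"ext",np.ptp(h,0).round(4),"mean",h.mean(0).round(4),K[:,2].max(),im[M].mean(0).round())
im,d=bot.get_image("top");
for q in ["flap_grip","well_floor"]:
  for r in bot.pinpoint("top",q)[:1]: print(q,r["confidence"],w("top",r["point"]).round(3))
```

```text
[ 0.59740916 -0.15285797  0.14355998]
0.84 [ 0.6003 -0.1513  0.0077] [258. 181.] [-0.06 -0.27 13.2 ]
0.84 [ 0.6331 -0.0565  0.0067] [154. 177.] [  0.34 -10.29  13.19]
0.62 [ 0.6341 -0.2537  0.012 ] [356. 115.] [ 6.15  8.55 13.22]
0.83 1740 mid [ 0.6352 -0.2581  0.016 ] ext [0.0408 0.0424 0.0119] mean [ 0.635  -0.2572  0.0152] 0.038446877294258885 [195. 116. 141.]
0.62 1312 mid [ 0.6017 -0.1537  0.0153] ext [0.0417 0.0403 0.0097] mean [ 0.6032 -0.1543  0.0152] 0.03836270152766513 [41. 39. 39.]
0.59 1486 mid [ 0.628  -0.0573  0.0158] ext [0.0418 0.0419 0.0117] mean [ 0.6286 -0.0597  0.0151] 0.03790022053702791 [158.  90. 110.]
flap_grip 0.56 [0.662 0.11  0.165]
well_floor 0.78 [0.549 0.143 0.005]
```

View pics/w3.png

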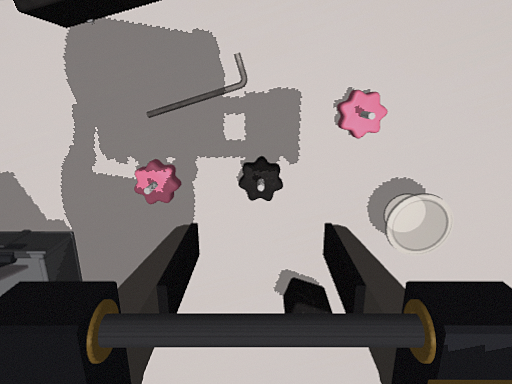

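The black knob is at (260,179), with the pink ones to either side. The black block at (305,298) is well clear. I'll descend.

Call:
{"fn": "servo_tool", "kwargs": {
  "series": [
    [0.2, 0, 0, 4, 0, 0, 0],
    [0.2, 0, 0, 4, 0, 0, 0],
    [0.2, 0, 0, 0, 0, 0, 0],
    [0.2, 0, 0, 0, 0, 0, 0]
  ]
}}

```text
t: 10.45
tcp_pos: [0.5985, -0.1534, 0.0654]
tool_rot: [0.989, -0.146, -0.0, -0.0]
contact_force: [0.8, -0.1, 0.9]
width: 0.0733
```

Run:
```python
from h import *
print(bot.read_state()["tcp_pos"],delta([.601,-.153,.014]))
```

```text
[ 0.59850239 -0.15340556  0.06543946] [ 0.23 -0.11  5.14]
```

Call:
{"fn": "servo_tool", "kwargs": {
  "series": [
    [0.2, 0.2, -0.1, 2, 0, 0, 0],
    [0.2, 0, 0, 2, 0, 0, 0],
    [0.2, 0, 0, 1.1, 0, 0, 0],
    [0.2, 0, 0, 0, 0, 0, 0],
    [1, 0, 0, 0, 0, 0, 0],
    [1, 0, 0, 0, 0, 0, 0],
    [1, 0, 0, 0, 0, 0, 0],
    [1, 0, 0, 0, 0, 0, 0],
    [1, 0, 0, 0, 0, 0, 0],
    [1, 0, 0, 0, 0, 0, 0]
  ]
}}

```text
t: 11.45
tcp_pos: [0.6009, -0.1533, 0.0143]
tool_rot: [0.989, -0.146, 0.0, 0.0]
contact_force: [-1.1, -0.5, 3.2]
width: 0.0407
```

Call:
{"fn": "servo_tool", "kwargs": {
  "series": [
    [1, 0, 0, 0, 0, 0, 0],
    [1, 0, 0, 0, 0, 0, 0],
    [1, 0, 0, 0, 0, 0, 0]
  ]
}}

```text
t: 11.75
tcp_pos: [0.601, -0.1533, 0.0143]
tool_rot: [0.989, -0.146, 0.0, 0.0]
contact_force: [-1.2, -0.2, 5.7]
width: 0.0405
```

The knob is gripped (40 mm). I'll lift it, pull back in x first, then cross to the compartment.

Call:
{"fn": "servo_tool", "kwargs": {
  "series": [
    [1, 0, 0, -3, 0, 0, 0],
    [1, 0, 0, -4, 0, 0, 0],
    [1, 0, 0, -4, 0, 0, 0],
    [1, -3.6, 0, 0, 0, 0, 0],
    [1, -3.6, 0, 0, 0, 0, 0],
    [1, -3.6, 0, 0, 0, 0, 0],
    [1, -3.6, 0, 0, 0, 0, 0],
    [1, 0, 0, 0, 0, 0, 0]
  ]
}}

```text
t: 12.55
tcp_pos: [0.4577, -0.1086, 0.1211]
tool_rot: [0.989, -0.146, -0.003, -0.001]
contact_force: [-0.2, -0.1, -0.4]
width: 0.0407
```

Call:
{"fn": "servo_tool", "kwargs": {
  "series": [
    [1, 0, -4.4, 0, 0, 0, 0],
    [1, 0, -4.5, 0, 0, 0, 0],
    [1, 0, -4.5, 0, 0, 0, 0],
    [1, 0, -4.5, 0, 0, 0, 0],
    [1, 0, -4.5, 0, 0, 0, 0],
    [1, 0, -4.4, 0, 0, 0, 0],
    [1, 0, 0, 0, 0, 0, 0],
    [1, 0, 0, 0, 0, 0, 0],
    [1, 0, 0, 0, 0, 0, 0]
  ]
}}

```text
t: 13.45
tcp_pos: [0.5404, 0.1444, 0.1233]
tool_rot: [0.989, -0.147, -0.0, 0.0]
contact_force: [0.4, 0.2, -0.1]
width: 0.0403
```

Run:
```python
from h import *
s=bot.read_state(); print(s["tcp_pos"],s["width"],s["contact_force"],delta([.540,.145,.025]))
im,d=bot.get_image("scene"); save("s4.png",im)
```

```text
[0.54035432 0.14442439 0.12330778] 0.04033920024807945 [ 0.42754933  0.17834259 -0.05758334] [-0.05 -0.05  9.83]
```

View pics/s4.png

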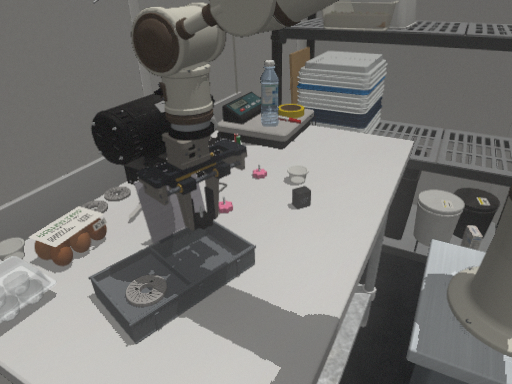

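The knob hangs over the compartment with the flap still standing behind it (about (155,210)). I'll lower and release.

Call:
{"fn": "servo_tool", "kwargs": {
  "series": [
    [1, 0, 0, 3, 0, 0, 0],
    [1, 0, 0, 3, 0, 0, 0],
    [1, 0, 0, 2.5, 0, 0, 0],
    [1, 0, 0, 1.5, 0, 0, 0],
    [1, 0, 0, 0, 0, 0, 0],
    [0.3, 0, 0, 0, 0, 0, 0],
    [0.3, 0, 0, 0, 0, 0, 0],
    [0.3, 0, 0, 0, 0, 0, 0],
    [0.3, 0, 0, 0, 0, 0, 0],
    [0.3, 0, 0, 0, 0, 0, 0]
  ]
}}

```text
t: 14.5
tcp_pos: [0.5408, 0.1453, 0.0243]
tool_rot: [0.989, -0.146, 0.0, -0.0]
contact_force: [0.5, 0.4, -0.2]
width: 0.0642
```

Call:
{"fn": "servo_tool", "kwargs": {
  "series": [
    [0.3, 0, 0, -3, 0, 0, 0],
    [0.3, 0, 0, -4, 0, 0, 0],
    [0.3, 0, 0, -4, 0, 0, 0],
    [0.3, 0, 0, -4, 0, 0, 0],
    [0.3, -4, 2, 0, 0, 0, 0],
    [0.3, -4, 2, 0, 0, 0, 0],
    [0.3, -4, 2, 0, 0, 0, 0],
    [0.3, 0, 0, 0, 0, 0, 0],
    [0.3, 0, 0, 0, 0, 0, 0],
    [0.3, 0, 0, 0, 0, 0, 0]
  ]
}}

```text
t: 15.5
tcp_pos: [0.4096, 0.1226, 0.1746]
tool_rot: [0.989, -0.146, 0.001, -0.0]
contact_force: [-0.3, -0.2, 0.5]
width: 0.0643
```

Run:
```python
from h import *
s=bot.read_state(); print(s["tcp_pos"],s["width"],s["contact_force"])
for c in ["scene","wrist"]:
  im,d=bot.get_image(c); ci=bot.camera_info(c); save(c+"5.png",im)
  for q in ["knob_center","flap_grip","well_floor"]:
    for r in bot.pinpoint(c,q)[:3]:
      P=w(c,r["point"],ci); p=P[:2]-[.55,.142]; print(c,q,round(r["confidence"],2),P.round(3),"box",(p@[.9574,-.2887]).round(3),(p@[.2887,.9574]).round(3))
cv2.imwrite("pics/b.png",np.hstack([cv2.resize(cv2.imread("pics/%s5.png"%c),(400,300)) for c in ["scene","wrist"]]))
```

```text
[0.40963143 0.12256461 0.17456685] 0.06425472911750597 [-0.30011995 -0.22916601  0.53333611]
scene knob_center 0.6 [ 0.627 -0.058  0.003] box 0.131 -0.169
scene knob_center 0.55 [0.539 0.143 0.01 ] box -0.011 -0.002
scene flap_grip 0.96 [0.658 0.106 0.163] box 0.114 -0.003
scene well_floor 0.81 [0.549 0.142 0.005] box -0.001 0.0
wrist knob_center 0.7 [0.537 0.147 0.013] box -0.014 0.001
wrist well_floor 0.86 [0.555 0.144 0.008] box 0.004 0.003
```

View pics/b.png

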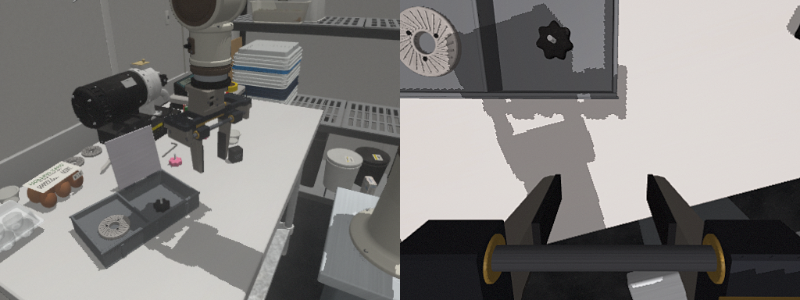

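Both views show the knob lying in the compartment (left (158,204), right (554,40)). The flap is standing open at (135,155) and the gripper is clear. I'll hand in.

```bash
python3 -c "
from station import bot
print(bot.job_done())"
```

```text
the job is handed in; nothing more can be done
None
```

I swung the flap up by its grip bar to about 1.8 rad and let go; it stayed standing. I then put the black star knob in the deep compartment and handed the job in at about 15.8 s. No verdict is reported.

- **Knob:** the last pictures put it about 11–14 mm towards the robot from the compartment's centre and within about 2 mm sideways. It lies on the floor.
- **Flap:** the scene camera finds the grip bar where an angle of about 1.75–1.8 rad would put it, and shows the flap upright and clear of the gripper.
- **Robot:** it touches nothing, the contact forces I read stayed under about 10 N, and I never touched the pink knobs.
- **Disagreements:** the cameras differ by about 5 mm on the knob and the compartment centre, well inside the 65 mm tolerance. No check failed.

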